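# Open the dial padlock on the parts chest and hand it over

## Task

The steel parts chest on the electrician's bench is shut with a dial padlock whose first numbers are already dialled in. Turn the dial clockwise, feeling the clicks, until its white line stands at the mark on the shackle side, then pull the lock away from its shackle until the shackle is fully open. Unhook the lock from the staple and finish while still holding it up for the electrician to take, level with its dial upwards and the shackle still open, at least 10 cm clear above the chest; leave the tools and tape lying around where they are.

Things in the scene. Friction and masses are not known exactly. Their poses are not given: they have to be found in the camera images.
- chest: Grey steel parts chest fixed on the bench, 330 (x) by 380 (y) by 110 mm high. Origin: centre of underside; x from front (robot side) to back, z up. Flat level top: fixed deck in front, lid behind a seam 20 mm behind the centre. A hasp strap (34 mm wide, 3 mm thick) lies on top from the lid across the seam and ends 6 mm in front of the staple.
- staple (a point): Hasp staple: upright arch of 5 mm round bar fixed to the deck, across the chest's x (feet 16 mm apart along y, 11 mm clear; top 26.5 mm above the deck). Point: middle of the opening, 13 mm above the deck; axes as the chest's. The free (+y) leg of the padlock's shackle passes through it along x; its -y foot stands inside the shackle.
- lock: Loose padlock, 0.3 to 0.5 kg: steel case 56 (x) by 54 (y) by 26 mm thick lying on the deck in front of the staple, black dial on top, U shackle of 8 mm bar from its +x face. Origin: centre of underside; x to the shackle, z up; yaw within 0.05 rad of the chest's, and while hooked it can yaw little more. At the start its face is 8 to 16 mm short of the staple's centre line.
- lock_center (a point): Centre of the padlock's case, 13 mm above its underside; axes as the lock's. The shackle's legs lie at this height, 17 mm to either side (y); shut, they run 22 mm straight out of the case and join in a half circle.
- dial_knob (a point): On the dial's axis (centre of the case), 38 mm above the lock's underside, mid height of the knob; axes as the lock's, not turning. Black disc of 44 mm diameter (top at 29 mm) with 18 short white ticks and one long white line; on it a round fluted knob of 29 mm diameter from 29 to 47 mm, white line on top. Grip it from above at any yaw; the lock can be pulled and lifted by it.
- dial (a joint): Angle (rad) of the white line from the black mark at the shackle-side edge of the case's top, positive anticlockwise from above. Clicks into a notch every 0.349 rad (about 0.07 N m to leave one); starts 2 to 4 notches anticlockwise of the mark (0.70, 1.05 or 1.40). Only at 0 +- 0.1 will the shackle come out; the dial is then blocked while it is out. Stops at -0.8 and 2.1.
- shackle (a joint): How far the shackle is out of the case (m): 0 shut, 0.015 fully open (stop). Slides with 3 N friction, stays where left, does not swivel. Draw the lock in its -x: 10 to 20 mm until the bow catches on the staple, then 15 mm more. Open, the free leg's tip is 12 mm clear of the case. To unhook push back in +x until the staple's bar is 34 +-3 mm ahead of the dial's axis, then lift straight up.
- tape_center (a point): Centre of a black roll of tape lying flat on the lid, 68 mm across, 19 mm high.
- driver_grip (a point): Handle of a 190 mm screwdriver lying on the bench to the left of the chest.
- crimper_joint (a point): Joint of a pair of crimping pliers, about 205 mm long, lying on the bench to the right of the chest.
Things that resemble listed ones, but are neither listed nor needed, are in the scene too. There is more than one size of the lock; the job needs the smallest.

How it is judged:
On the way, in this order (a step that is already met when the one before it is completed fails the run):
1. the dial's white line stands at the mark (value of joint dial between -0.12 and 0.12 rad), for 0.03 s.
2. the shackle is pulled fully open (value of joint shackle above 0.0125 m), for 0.1 s.
At the end, for the whole second after the job is handed in: The lock is held still (under 0.05 m/s) in the fingers, off the chest, its centre at least 10 cm above the chest's top (0.21 m above the bench), level to within 20 degrees with the dial upwards, the dial within 0.2 rad of the mark and the shackle at least 9 mm out (value of joint shackle above 0.009 m and value of joint dial between -0.2 and 0.2 rad and height (world z) of lock_center above 0.21 m and angle between lock_center's own z axis and vertical below 0.35 rad and z of lock_center in the frame of chest above 0.21 m and contact force between lock and the fingers above 2 N and contact force between lock and chest below 0.1 N and linear speed of lock below 0.05 m/s); the arm keeps its last pose, push and grip.
It fails at once if the tape, the screwdriver or the pliers are moved by more than 3 cm (distance of any of tape_center, driver_grip, crimper_joint from where it was at the start of the episode above 0.03 m).
It also fails if it takes over 38 s, if anything falls off the work surface, if the arm or the gripper's body presses on something with over 40 N, if the wrist force passes 120 N, or if a joint passes its speed limit or range.

## Robot

A 6-joint arm with a two-finger parallel gripper is mounted at the origin on the work surface. World frame = base frame: x ahead of the robot, y to its left, z up, the work surface at z = 0. Lengths are in m, angles in rad, forces in N, time in s.
With the tool pointing down it reaches from about 0.375 to 0.975 m from the base axis. Payload 3.8 kg.
Tool frame: the origin (TCP) lies midway between the tips of the shut fingers; the grasp point (between the pads) lies 19 mm behind it; z points along the fingers, y is the direction in which the jaws open and shut (so a half turn about z gives the same grasp; the last joint's range is limited). The gripper opens to 85 mm and grips with 20 to 120 N. Pads are 22 mm wide; open, the fingers measure 114 mm over their backs; the gripper's body (76 mm by 85 mm) begins 54 mm behind the grasp point. The pads swing forward as they close: fully open they stand 13 mm farther back than shut.
Start: joints at [1.098, 0.264, 1.604, -0, 1.274, -0.037], TCP at [0.285, 0.612, 0.231] pointing down, gripper open.
Joint ranges: [-2.63, 2.63], [-0.94, 2.18], [0.31, 2.57], [-1.31, 4.45], [0, 2.66], [-2.55, 2.55]. Speed limits (rad/s): [2.57, 2.57, 3.14, 3.14, 3.14, 3.14].

## Interface

Orientations are given as a rotation vector (axis times angle).
In Python, from workcell import bot gives the robot as it stands. The module is installed in compiled form; this text tells all that it offers.
- The arm moves only by the tool move_arm, never from a script. Its argument "steps" is a list of rows, each a list of 5 numbers: the shift along the tool's x, y, z in mm, then the turn about the tool's z in degrees, then the opening in per cent of the stroke, from 0 (shut) to 100 (fully open). In form: [[tx, ty, tz, turn, claw], ...]. A call has 1 to 20 rows; each row is the pose to reach, as a shift and turn from the pose commanded when the call began, along the tool's axes at that moment; what a row does not reach only later rows make up. A row lasts 1/10 s, in which the tool goes at most 50 mm and 8.59 degrees, less where a joint would pass 70% of its speed; a pose out of reach is approached as far as the arm can. A call with a gripper value outside its range is refused whole. The fingers move at their own pace and stop on an object; "newtons" is the grip in N (left out, the last holds). Time passes only in rows, so rows that repeat a pose let the fingers close. It gives the time, the measured TCP pose, the force and the opening at its end, in the units of the state.
- bot.read_state(): the state, without advancing time (a new reading comes with each control period).
- bot.read_camera(name): name is "scene" or "top" or "wrist"; returns a dict with "pixels" (480x640x3 uint8, red, green, blue), "depth" (480x640 float32, m along the optical axis (not along the pixel's ray), 0 where there is no reading), "fovy" (degrees; the focal length in pixels is half the picture's height over the tangent of half this angle, whatever the lens; pixels are square), "cx", "cy" (the principal point, pixels), "xyz" and "attitude" of the camera in the world. Camera axes: x right, y up, looking along -z (the intrinsics and any distortion apply to the point x, -y, -z); pixel columns grow to the right and rows downward; lengths in m; the calibration is good to about 2 mm. The wrist camera is an equidistant fisheye: a pixel r from the principal point sees the ray r / f radians off the axis. A picture is of the moment at which its call begins.
- bot.finish_job(): hands the job in, once; it reports no verdict.
The state is a dict: "time": time; "q": joint angles; "joint_vel": joint speeds; "joint_torque": joint torques, N m; "tool_pos": TCP position; "tcp_rot": TCP orientation; "wrist_force": force on the tool from outside, world axes, zero at the start; "torque": the same for the moment, N m; "width": opening from 0.0 (shut) to 1.0 (fully open).
Only numpy, scipy, OpenCV 4.12 (cv2) and the standard library are available. Lean on these libraries where they do the work, as an engineer would, in place of code of your own. Each camera call takes 0.05 s, during which the arm holds its last target.

## Working session

There is one attempt and no reset: what is moved stays moved. The work goes in short steps, Python scripts to look and compute and a tool call to move; the robot and the scene stay as the last step left them, time stands still between calls to the robot, and variables do not carry over. Pictures are saved under pics/ and viewed, and the job is handed in when it is done.

Besides the shell and the picture viewer there is one more tool, called after ">>>" in YAML: its name, and indented under it one key for each argument. move_arm: Moves the arm, as the interface text tells. Its arguments: {"type":"object","properties":{"steps":{"type":"array","items":{"type":"array","items":{"type":"number"}}},"newtons":{"type":"number"}},"required":["steps"]}

```bash
mkdir -p pics; ls; cat > h.py <<'E'
import numpy as np, cv2
from workcell import bot
from scipy.spatial.transform import Rotation as R
def rot(a):
    a=np.array(a,float)
    if a.shape==(3,3): return a
    if a.size==3: return R.from_rotvec(a).as_matrix()
    return None
def ray(c,u,v,fish=False):
    f=240/np.tan(np.radians(c["fovy"])/2)
    dx,dy=u-c["cx"],v-c["cy"]
    if fish:
        r=np.hypot(dx,dy); th=r/f
        d=np.array([np.sin(th)*dx/max(r,1e-9),-np.sin(th)*dy/max(r,1e-9),-np.cos(th)])
    else: d=np.array([dx/f,-dy/f,-1.])
    return np.array(c["xyz"]),rot(c["attitude"])@d
def onplane(c,u,v,z,fish=False):
    o,d=ray(c,u,v,fish); return o+d*(z-o[2])/d[2]
def proj(c,p,fish=False):
    f=240/np.tan(np.radians(c["fovy"])/2)
    q=rot(c["attitude"]).T@(np.array(p)-np.array(c["xyz"]))
    x,y,z=q[0],-q[1],-q[2]
    if fish:
        r=np.hypot(x,y); th=np.arctan2(r,z); return c["cx"]+f*th*x/r, c["cy"]+f*th*y/r
    return c["cx"]+f*x/z, c["cy"]+f*y/z
def save(c,name): cv2.imwrite("pics/"+name,cv2.cvtColor(c["pixels"],cv2.COLOR_RGB2BGR))
E
python3 - <<'E'
from h import *
import pickle
for n in ["scene","top","wrist"]:
    c=bot.read_camera(n); save(c,n+"0.png"); pickle.dump(c,open(n+"0.pkl","wb"))
    print(n,{k:v for k,v in c.items() if k not in("pixels","depth")})
print(bot.read_state())
E
```

```text
pics
scene {'fovy': 43.31267629175409, 'cx': 319.1898298636776, 'cy': 246.57391762257635, 'xyz': array([ 1.07207348, -0.74058594,  0.92283534]), 'attitude': array([0.85103354, 0.25125537, 0.59023944])}
top {'fovy': 54.84623637209453, 'cx': 317.42599766238015, 'cy': 242.3955425709568, 'xyz': array([0.39470749, 0.06311491, 0.99460611]), 'attitude': array([ 0.09945151, -0.15668012, -1.55423806])}
wrist {'fovy': 65.70646984690485, 'cx': 326.8656411879072, 'cy': 243.3921409653283, 'xyz': array([0.20967683, 0.64677043, 0.37177905]), 'attitude': array([-0.2952446 , -0.18577888,  1.12446375])}
{'time': 0.15, 'q': array([ 1.09809513e+00,  2.64615845e-01,  1.60510765e+00,  2.33740510e-05,
        1.27370341e+00, -3.68854760e-02]), 'joint_vel': array([-2.15322700e-04, -8.17171427e-04, -4.02818980e-03, -3.01736790e-06,
        1.11143362e-03, -1.41785854e-03]), 'joint_torque': array([ 1.55182261e-04, -5.15906417e+01, -3.67958593e+01,  1.17608060e-04,
        7.97030196e-03, -2.69958844e-05]), 'tool_pos': array([0.2846675 , 0.61138467, 0.23019837]), 'tcp_rot': array([-6.79078490e-01, -3.06682387e+00,  2.77894393e-03]), 'wrist_force': array([ 0.33020408, -0.42137777,  0.17791686]), 'torque': array([0.02818549, 0.05335546, 0.00022688]), 'width': 0.998710109229826}
```

View pics/scene0.png

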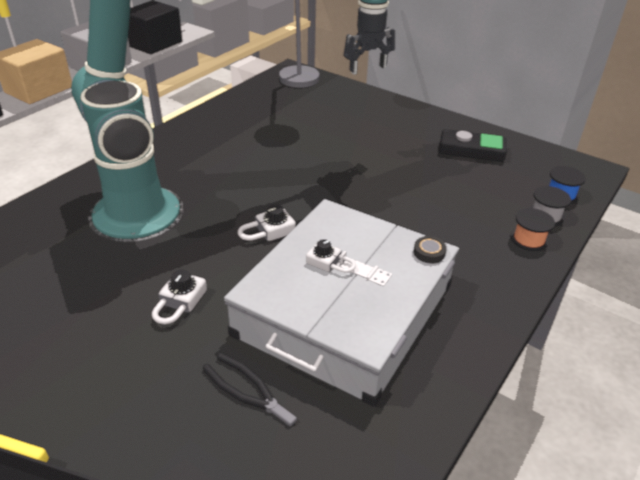

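View pics/top0.png

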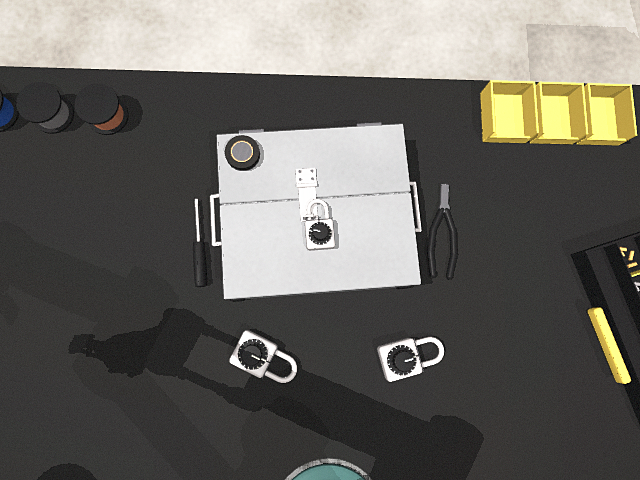

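View pics/wrist0.png

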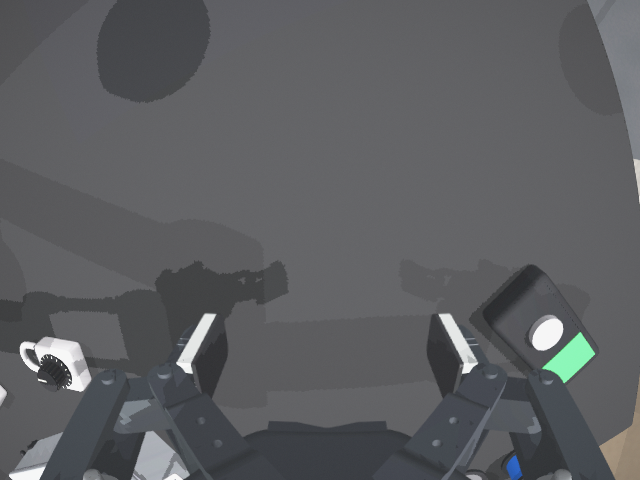

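Candidates for the lock in the top view are (319,233) on the chest and hooked in the hasp, (254,355) loose on the bench, and (404,360) loose on the bench. In the scene view they are at (324,250), (275,220) and (182,290). By the description it is the one on the chest. The tape is at (242,152), the driver at (200,250) and the pliers at (443,235). Next I'll take a close crop and measure.

```bash
python3 - <<'E'
from h import *
import pickle
t=pickle.load(open("top0.pkl","rb")); s=pickle.load(open("scene0.pkl","rb"))
a=cv2.resize(t["pixels"][155:265,270:370],None,fx=6,fy=6,interpolation=cv2.INTER_CUBIC)[:, :600]
save({"pixels":a[:600]},"topcrop.png")
b=cv2.resize(s["pixels"][225:300,290:400],None,fx=7,fy=7,interpolation=cv2.INTER_CUBIC)
save({"pixels":b},"scenecrop.png")
# chest corners approx on plane z .11
for n,(u,v) in dict(fl=(225,298),fr=(420,285),br=(404,125),bl=(218,134)).items(): print(n,onplane(t,u,v,.11).round(3))
# depth points
def pt(c,u,v):
    o,d=ray(c,u,v); return (o+d*c["depth"][v,u]).round(4)
for u,v in [(270,260),(380,250),(310,215),(319,233),(350,270),(242,152)]: print((u,v),pt(t,u,v))
# case area of white for each lock
for (u,v),z in [((319,233),.136),((254,355),.03),((404,360),.03)]:
    print('px scale mm', np.linalg.norm(onplane(t,u+1,v,z)-onplane(t,u,v,z))*1000, onplane(t,u,v,z).round(3))
E
```

```text
fl [0.432 0.205 0.11 ]
fr [ 0.461 -0.167  0.11 ]
br [ 0.786 -0.143  0.11 ]
bl [0.757 0.233 0.11 ]
(270, 260) [0.5057 0.1225 0.1055]
(380, 250) [ 0.5279 -0.0906  0.109 ]
(310, 215) [0.5886 0.047  0.1378]
(319, 233) [0.5507 0.0304 0.1568]
(350, 270) [ 0.4878 -0.0318  0.1107]
(242, 152) [0.7135 0.1808 0.1298]
px scale mm 1.8908882835408394 [0.555 0.03  0.136]
px scale mm 2.014862691083685 [0.321 0.155 0.03 ]
px scale mm 2.059505712086266 [ 0.313 -0.151  0.03 ]
```

View pics/topcrop.png

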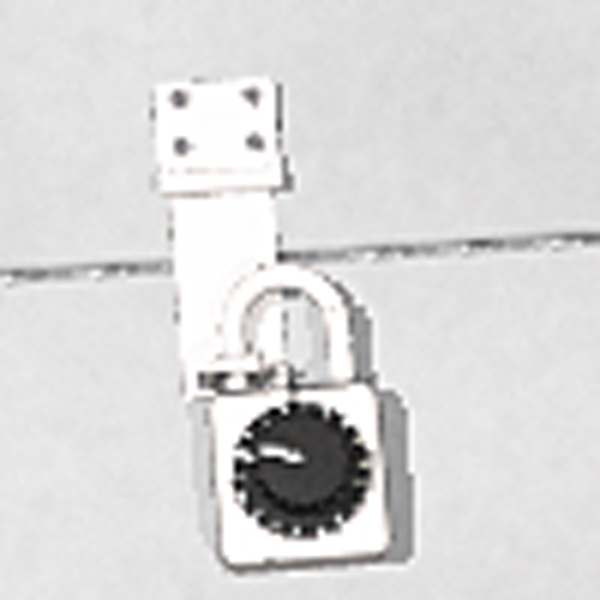

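View pics/scenecrop.png

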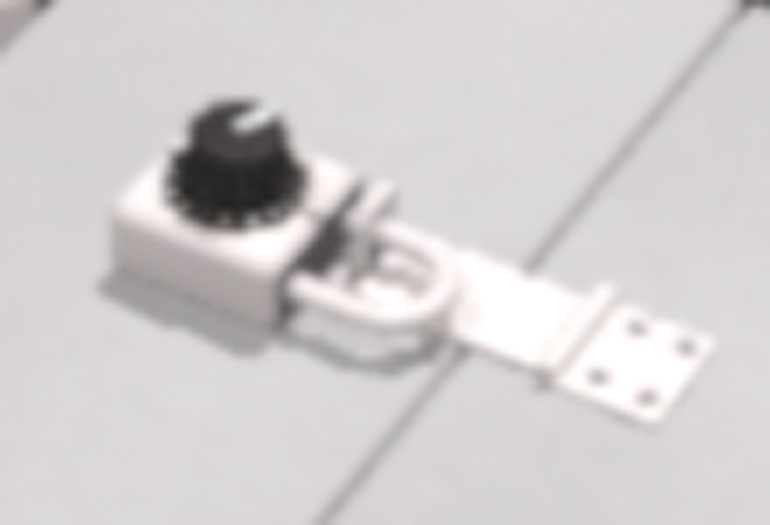

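```bash
python3 - <<'E'
from h import *
import pickle
t=pickle.load(open("top0.pkl","rb")); s=pickle.load(open("scene0.pkl","rb"))
def tri(a,b):
    (o1,d1),(o2,d2)=a,b
    A=np.stack([d1,-d2],1); x=np.linalg.lstsq(A,o2-o1,rcond=None)[0]
    p,q=o1+x[0]*d1,o2+x[1]*d2; return ((p+q)/2).round(4),np.linalg.norm(p-q).round(4)
print("knob top",tri(ray(t,270+301/6-.5,155+458/6-.5),ray(s,290+240/7-.5,225+118/7-.5)))
# black blob in top
g=t["pixels"].max(2); m=((g<110)).astype(np.uint8); m[:215]=0;m[252:]=0;m[:,:300]=0;m[:,342:]=0
n,l,st,ce=cv2.connectedComponentsWithStats(m); 
for i in range(1,n):
    if st[i,4]>40: print(st[i],ce[i],onplane(t,*ce[i],.139))
# case edges: crop corners (215,395),(375,385),(385,560),(228,568) at z .136
P=[onplane(t,270+u/6-.5,155+v/6-.5,.136) for u,v in [(212,398),(375,386),(388,558),(225,570)]]
for p in P: print(p.round(4))
print("centre",np.mean(P,0).round(4),"sizes",[np.linalg.norm(P[i]-P[i-1]).round(4) for i in range(4)])
d=(P[0]-P[3]+P[1]-P[2]);print("yaw",np.arctan2(d[1],d[0]))
a=onplane(t,270+245/6-.5,155+449/6-.5,.157);b=onplane(t,270+300/6-.5,155+459/6-.5,.157)
print("line az",np.arctan2(*(a-b)[[1,0]]))
# heights
Z=t["depth"]
for v,u in [(230,320),(234,322),(235,312),(246,312),(218,318),(240,340),(206,318)]:
    o,dd=ray(t,u,v); print(u,v,(o+dd*Z[v,u]).round(4))
# staple from top crop (235,378)
print("staple top",onplane(t,270+245/6-.5,155+378/6-.5,.136).round(4))
E
```

```text
knob top (array([0.5538, 0.029 , 0.1596]), np.float64(0.0011))
[309 222  23  22 349] [320.02292264 232.81948424] [0.55435435 0.02775896 0.139     ]
[0.5775 0.0566 0.136 ]
[0.5823 0.0051 0.136 ]
[0.5273 0.0008 0.136 ]
[0.5227 0.0518 0.136 ]
centre [0.5525 0.0286 0.136 ] sizes [np.float64(0.0551), np.float64(0.0518), np.float64(0.0552), np.float64(0.0513)]
yaw 0.08312360586799669
line az 1.4043931639822615
320 230 [0.5564 0.0286 0.1564]
322 234 [0.5492 0.0247 0.1549]
312 235 [0.5495 0.0429 0.1416]
312 246 [0.5295 0.0425 0.1361]
318 218 [0.5835 0.0317 0.136 ]
340 240 [ 0.5468 -0.0128  0.1064]
318 206 [0.6127 0.0311 0.1126]
staple top [0.5842 0.0463 0.136 ]
```

```bash
cat >> h.py <<'E'
def to(p):
    s=bot.read_state(); M=rot(s["tcp_rot"]); 
    print("t",s["time"],"pos",np.round(s["tool_pos"],4),"yaw y-axis deg",np.degrees(np.arctan2(M[1,1],M[0,1])).round(2),"tool z",M[:,2].round(3))
    print("shift mm",(M.T@(np.array(p)-s["tool_pos"])*1000).round(1))
E
python3 - <<'E'
from h import *
to([.5535,.0285,.25])
import pickle
w=pickle.load(open("wrist0.pkl","rb")); s=bot.read_state()
M=rot(s["tcp_rot"]); print("tcp px",proj(w,s["tool_pos"],True)); print("cam in tool",M.T@(w["xyz"]-s["tool_pos"]), M.T@rot(w["attitude"])@[0,0,-1.])
E
```

```text
t 0.15 pos [0.2847 0.6114 0.2302] yaw y-axis deg 65.03 tool z [-0.001 -0.002 -1.   ]
shift mm [-489.8 -414.9  -19.1]
tcp px (np.float64(326.539355895514), np.float64(317.45570979708907))
cam in tool [ 0.08293183  0.00016083 -0.14157375] [-3.24627490e-01 -1.14524229e-04  9.45841942e-01]
```

>>> move_arm:
  steps:
    - [-490, -415, -20, -20, 75]
    - [-490, -415, -20, -20, 75]
    - [-490, -415, -20, -20, 75]
    - [-490, -415, -20, -20, 75]
    - [-490, -415, -20, -20, 75]
    - [-490, -415, -20, -20, 75]
    - [-490, -415, -20, -20, 75]
    - [-490, -415, -20, -20, 75]
    - [-490, -415, -20, -20, 75]
    - [-490, -415, -20, -20, 75]
    - [-490, -415, -20, -20, 75]
    - [-490, -415, -20, -20, 75]
    - [-490, -415, -20, -20, 75]
    - [-490, -415, -20, -20, 75]
    - [-490, -415, -20, -20, 75]
    - [-490, -415, -20, -20, 75]

```text
time: 1.75
tool_pos: [0.5533, 0.0296, 0.2509]
tcp_rot: [-0.136, -3.138, -0.001]
wrist_force: [0.3, -0.6, -0.3]
width: 0.749
```

```bash
python3 - <<'E'
from h import *
import pickle
w=bot.read_camera("wrist"); save(w,"w1.png"); pickle.dump(w,open("w1.pkl","wb"))
to([.5535,.0285,.25]); s=bot.read_state(); print(s["q"].round(3),s["wrist_force"].round(2),s["width"]); print(proj(w,[.5535,.0285,.157],True),proj(w,s["tool_pos"],True))
E
```

```text
t 1.8 pos [0.5533 0.0299 0.2509] yaw y-axis deg 85.1 tool z [-0.001  0.    -1.   ]
shift mm [-0.3 -1.4  0.9]
[ 0.009  0.024  1.84   0.     1.278 -1.477] [ 0.2   0.28 -0.13] 0.7510127672610099
(np.float64(325.3309729285234), np.float64(246.76348720337884)) (np.float64(327.78853910889086), np.float64(317.17416456012944))
```

View pics/w1.png

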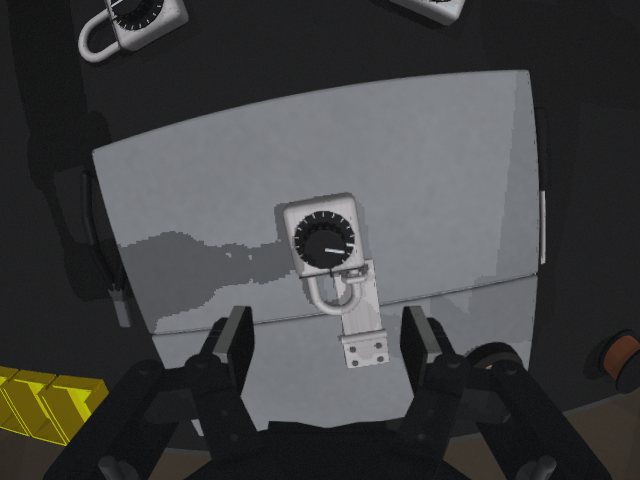

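The wrist view shows the lock at about (323,240). Its white line points right and slightly down, towards +y. The staple is at about (358,270) and the shackle bow at (335,305). I'll crop in to measure the knob.

```bash
python3 - <<'E'
from h import *
import pickle
w=pickle.load(open("w1.pkl","rb"))
a=w["pixels"][185:325,270:400]; a=cv2.convertScaleAbs(a,alpha=1.6,beta=20)
a=cv2.resize(a[:100,:],None,fx=6,fy=6,interpolation=cv2.INTER_CUBIC); save({"pixels":a},"w1c.png")
E
```

```text
(no output)
```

View pics/w1c.png

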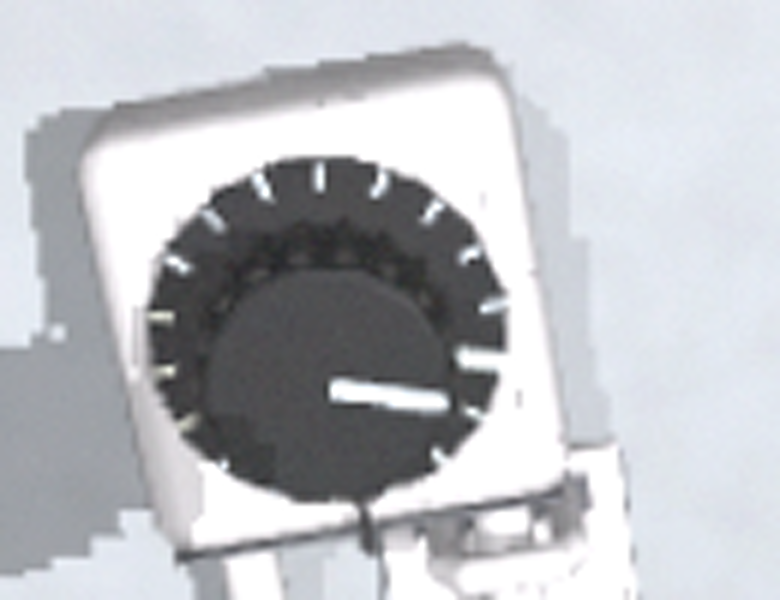

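```bash
python3 - <<'E'
from h import *
import pickle
w=pickle.load(open("w1.pkl","rb"))
P=lambda u,v,z: onplane(w,270+u/6-.5,185+v/6-.5,z,True)
k=P(326,383,.157); d=P(326,328,.139); m=P(365,515,.136)
print("knob",k.round(4),"disc",d.round(4),"mark",m.round(4))
C=[P(*q,.136) for q in [(88,160),(505,78),(562,478),(170,548)]]
print(np.round(C,4),np.mean(C,0).round(4),[np.linalg.norm(C[i]-C[i-1]).round(4) for i in range(4)])
x=(C[3]-C[0]+C[2]-C[1]); yaw=np.arctan2(x[1],x[0])
l=P(445,402,.157)-P(335,388,.157); a=np.arctan2(l[1],l[0])
l2=P(500,361,.139)-d; mm=m-d
print("yaw",yaw,"mark az",np.arctan2(mm[1],mm[0]),"line az",a,np.arctan2(l2[1],l2[0]))
# triangulate with top & scene
t=pickle.load(open("top0.pkl","rb")); s=pickle.load(open("scene0.pkl","rb"))
rs=[ray(t,270+301/6-.5,155+458/6-.5),ray(s,290+240/7-.5,225+118/7-.5),ray(w,270+326/6-.5,185+383/6-.5,True)]
A=0;b=0
for o,dd in rs:
    dd=dd/np.linalg.norm(dd);Q=np.eye(3)-np.outer(dd,dd);A=A+Q;b=b+Q@o
p=np.linalg.solve(A,b);print("tri knob top",p.round(4))
print("staple top bar",P(500,530,.134).round(4))
S=P(500,530,.134)
to([.554,.029,.145])
E
```

```text
knob [0.5545 0.0274 0.157 ] disc [0.554  0.0273 0.139 ] mark [0.5799 0.0299 0.136 ]
[[0.5315 0.0009 0.136 ]
 [0.5259 0.0509 0.136 ]
 [0.5771 0.0547 0.136 ]
 [0.5823 0.005  0.136 ]] [0.5542 0.0279 0.136 ] [np.float64(0.0509), np.float64(0.0503), np.float64(0.0513), np.float64(0.05)]
yaw 0.07830137784230005 mark az 0.09826612142967911 line az 1.349498153748152 1.2872340604119554
tri knob top [0.5538 0.0284 0.1598]
staple top bar [0.5843 0.0467 0.134 ]
t 1.8 pos [0.5533 0.0299 0.2509] yaw y-axis deg 85.1 tool z [-0.001  0.    -1.   ]
shift mm [ -0.9  -0.9 105.9]
```

```bash
python3 - <<'E'
from h import *
import pickle
w=pickle.load(open("w1.pkl","rb"))
P=lambda u,v,z: onplane(w,270+u/6-.5,185+v/6-.5,z,True)
T=[(440,455),(475,411),(480,358),(495,305),(470,255),(432,210),(380,184),(320,177),(262,187),(213,221),(178,265),(160,317),(165,371),(188,421),(222,465)]
X=np.array([P(u,v,.139)[:2] for u,v in T])
A=np.c_[2*X,np.ones(len(X))]; s=np.linalg.lstsq(A,(X**2).sum(1),rcond=None)[0]; c=s[:2]
print("centre",c,"r",np.sqrt(s[2]+c@c))
for t,x in zip(T,X):
    d=x-c; print(t,np.degrees(np.arctan2(d[1],d[0])).round(1),np.hypot(*d).round(4))
m=P(365,520,.136)[:2]-c; print("mark",np.degrees(np.arctan2(m[1],m[0])))
E
```

```text
centre [0.555375   0.02721949] r 0.020096693617669033
(440, 455) 38.0 0.0204
(475, 411) 58.1 0.0202
(480, 358) 77.7 0.0187
(495, 305) 97.1 0.0206
(470, 255) 116.7 0.0201
(432, 210) 137.2 0.0204
(380, 184) 156.8 0.0203
(320, 177) 177.0 0.0201
(262, 187) -163.3 0.0203
(213, 221) -142.8 0.0199
(178, 265) -122.9 0.0199
(160, 317) -103.0 0.0201
(165, 371) -83.3 0.0199
(188, 421) -63.1 0.0199
(222, 465) -43.2 0.0207
mark 5.889599477648656
```

>>> move_arm:
  steps:
    - [-1, -1, 40, 0, 65]
    - [-1, -1, 80, 0, 65]
    - [-1, -1, 95, 0, 65]
    - [-1, -1, 95, 0, 65]

```text
time: 2.2
tool_pos: [0.5521, 0.0289, 0.1533]
tcp_rot: [-0.133, -3.132, 0.0]
wrist_force: [-0.9, 0.2, 0.5]
width: 0.652
```

```bash
python3 - <<'E'
from h import *
import pickle
w=bot.read_camera("wrist"); save(w,"w2.png"); pickle.dump(w,open("w2.pkl","wb"))
to([.5545,.028,.142]); s=bot.read_state(); print(s["q"].round(3),s["wrist_force"].round(2),s["width"])
E
```

```text
t 2.25 pos [0.554  0.0287 0.1557] yaw y-axis deg 85.11 tool z [-0.002  0.    -1.   ]
shift mm [-0.6 -0.6 13.7]
[ 0.007  0.1    1.942  0.     1.103 -1.479] [ 0.46 -0.3   0.82] 0.6507122678805608
```

View pics/w2.png

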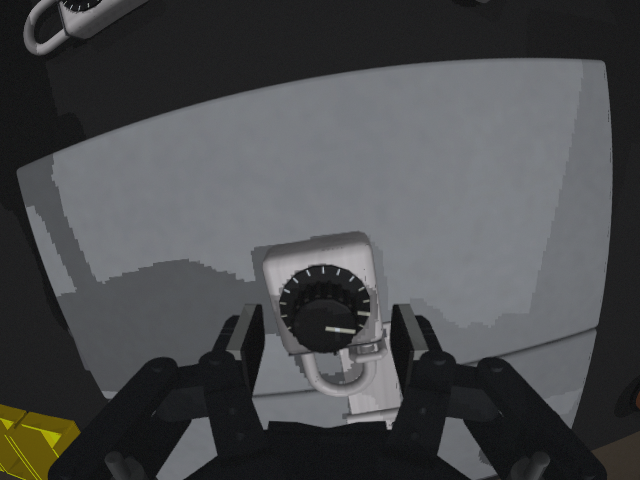

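The knob at (327,325) sits between the pads at 245 and 400. I'll go down and close.

>>> move_arm:
  steps:
    - [0, 0, 8, 0, 65]
    - [0, 0, 14, 0, 65]
    - [0, 0, 14, 0, 30]
    - [0, 0, 14, 0, 20]
    - [0, 0, 14, 0, 20]
    - [0, 0, 14, 0, 20]
    - [0, 0, 14, 0, 20]
  newtons: 60

```text
time: 2.95
tool_pos: [0.5553, 0.0275, 0.1432]
tcp_rot: [0.136, 3.138, -0.0]
wrist_force: [-2.7, -1.2, 5.1]
width: 0.313
```

```bash
python3 - <<'E'
from h import *
import pickle
w=bot.read_camera("wrist"); save(w,"w3.png"); pickle.dump(w,open("w3.pkl","wb"))
to([.5545,.028,.142]); s=bot.read_state(); print(s["q"].round(3),s["wrist_force"].round(2),s["torque"].round(3),s["width"])
E
```

```text
t 3.0 pos [0.5553 0.0275 0.1432] yaw y-axis deg 85.03 tool z [ 0.001 -0.    -1.   ]
shift mm [0.8 0.4 1.2]
[ 0.005  0.112  1.953 -0.     1.076 -1.479] [-2.56 -0.99  5.85] [-0.273  0.38   0.052] 0.3110709340513498
```

View pics/w3.png

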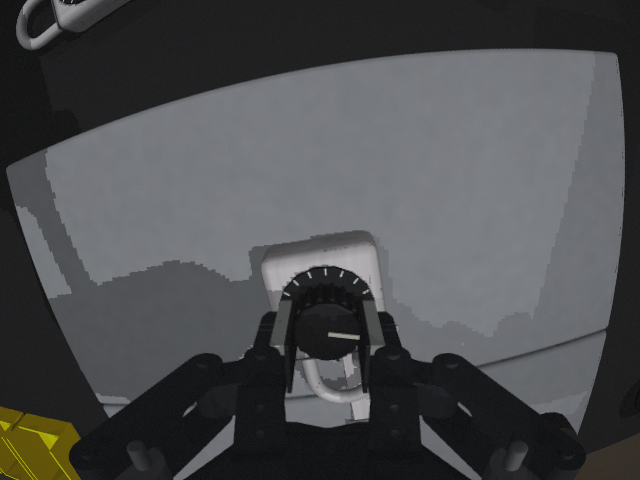

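The grip is firm at 26 mm width. Now I'll turn clockwise in stages.

>>> move_arm:
  steps:
    - [0, 0, 13, 5, 20]
    - [0, 0, 13, 10, 20]
    - [0, 0, 13, 15, 20]
    - [0, 0, 13, 20, 20]
    - [0, 0, 13, 25, 20]
    - [0, 0, 13, 30, 20]
    - [0, 0, 13, 35, 20]
    - [0, 0, 13, 40, 20]
    - [0, 0, 13, 45, 20]
    - [0, 0, 13, 50, 20]
    - [0, 0, 13, 55, 20]
    - [0, 0, 13, 60, 20]
    - [0, 0, 13, 60, 20]
    - [0, 0, 13, 60, 20]

```text
time: 4.4
tool_pos: [0.5566, 0.0258, 0.1393]
tcp_rot: [1.683, 2.646, -0.001]
wrist_force: [-21.2, -6.2, 50.1]
width: 0.306
```

```bash
python3 - <<'E'
from h import *
import pickle
w=bot.read_camera("wrist"); save(w,"w4.png"); pickle.dump(w,open("w4.pkl","wb"))
to([.5545,.028,.142]); s=bot.read_state(); print(s["q"].round(3),s["wrist_force"].round(2),s["torque"].round(3),s["width"])
t=bot.read_camera("top"); pickle.dump(t,open("t4.pkl","wb"));a=w["pixels"][200:440,180:480]; a=cv2.resize(cv2.convertScaleAbs(a,alpha=1.6,beta=20),None,fx=2.5,fy=2.5); save({"pixels":a},"w4c.png")
E
```

```text
t 4.45 pos [0.5566 0.0259 0.1393] yaw y-axis deg 25.08 tool z [ 0.004 -0.004 -1.   ]
shift mm [ 2.8 -1.  -2.7]
[ 0.004  0.116  1.956 -0.004  1.065 -0.432] [-21.75  -7.62  50.22] [-1.316  3.797  0.066] 0.3097896795710742
```

View pics/w4c.png

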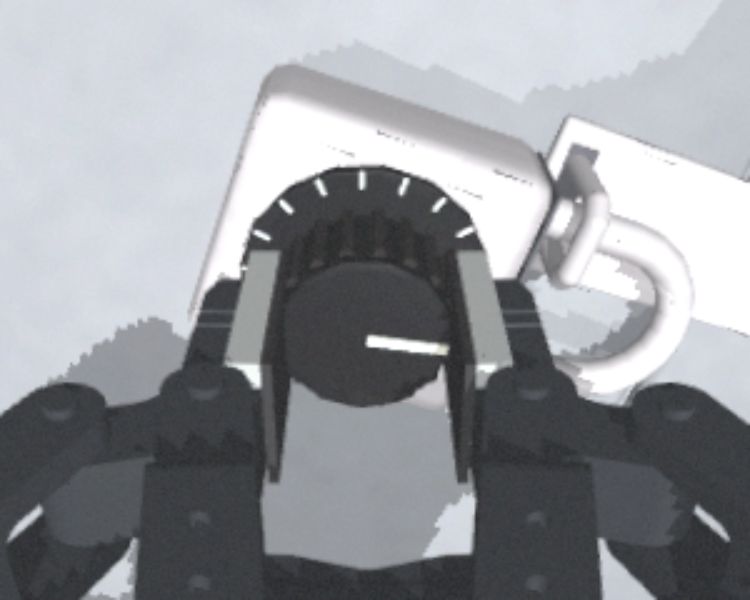

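I left the 13 mm in the rows, and it counted again from the new commanded pose, so the fingers are pressing down with 50 N. I'll relieve that now.

>>> move_arm:
  steps:
    - [0, 0, -6, 0, 20]
    - [0, 0, -12, 0, 20]
    - [0, 0, -12, 0, 20]
    - [0, 0, -12, 0, 20]

```text
time: 4.9
tool_pos: [0.5542, 0.0281, 0.1401]
tcp_rot: [-1.686, -2.649, 0.001]
wrist_force: [-0.7, 0.1, -0.6]
width: 0.309
```

```bash
python3 - <<'E'
from h import *
import pickle
w=bot.read_camera("wrist"); pickle.dump(w,open("w5.pkl","wb"))
to([.5545,.028,.142]); s=bot.read_state(); print(s["q"].round(3),s["wrist_force"].round(2),s["torque"].round(3),s["width"])
a=w["pixels"][200:440,180:480]; a=cv2.resize(cv2.convertScaleAbs(a,alpha=1.6,beta=20),None,fx=2.5,fy=2.5); save({"pixels":a},"w5c.png")
P=lambda u,v,z: onplane(w,180+(u+.5)/2.5-.5,200+(v+.5)/2.5-.5,z,True)
l=P(445,350,.157)-P(368,341,.157);print("line",np.degrees(np.arctan2(l[1],l[0])))
t=bot.read_camera("top"); pickle.dump(t,open("t5.pkl","wb"));a=cv2.resize(t["pixels"][155:265,270:370],None,fx=5,fy=5,interpolation=cv2.INTER_CUBIC); save({"pixels":a},"t5c.png")
E
```

```text
t 4.95 pos [0.5542 0.0281 0.1401] yaw y-axis deg 25.04 tool z [-0.002  0.    -1.   ]
shift mm [-0.2  0.2 -1.9]
[ 0.006  0.115  1.956  0.     1.073 -0.432] [-1.02  0.53 -1.  ] [ 0.159  0.097 -0.04 ] 0.30902646077161194
line 16.57321605345756
```

View pics/w5c.png

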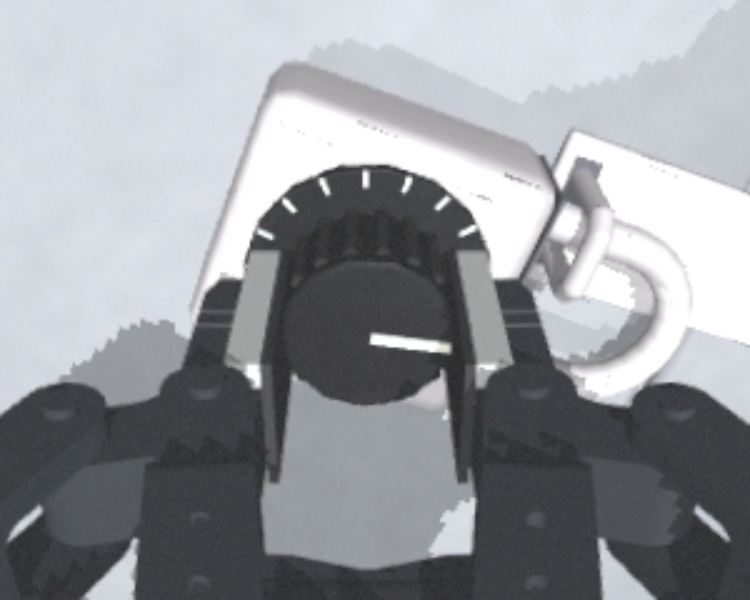

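View pics/t5c.png

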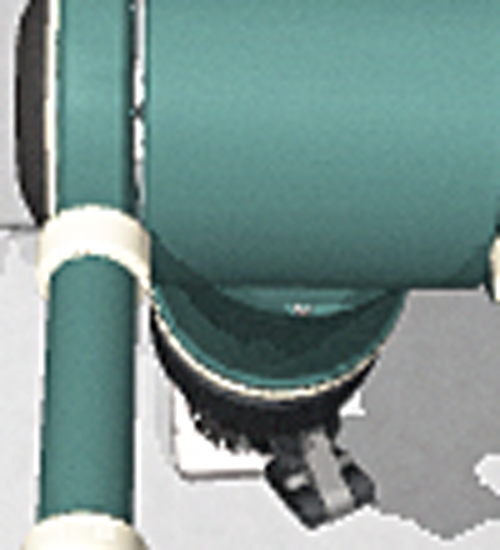

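```bash
python3 - <<'E'
from h import *
import pickle
w=pickle.load(open("w5.pkl","rb"))
a=w["pixels"][215:345,255:425]; a=cv2.resize(cv2.convertScaleAbs(a,alpha=1.2,beta=0),None,fx=4.6,fy=4.6,interpolation=cv2.INTER_CUBIC); save({"pixels":a},"w5d.png")
E
```

```text
(no output)
```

View pics/w5d.png

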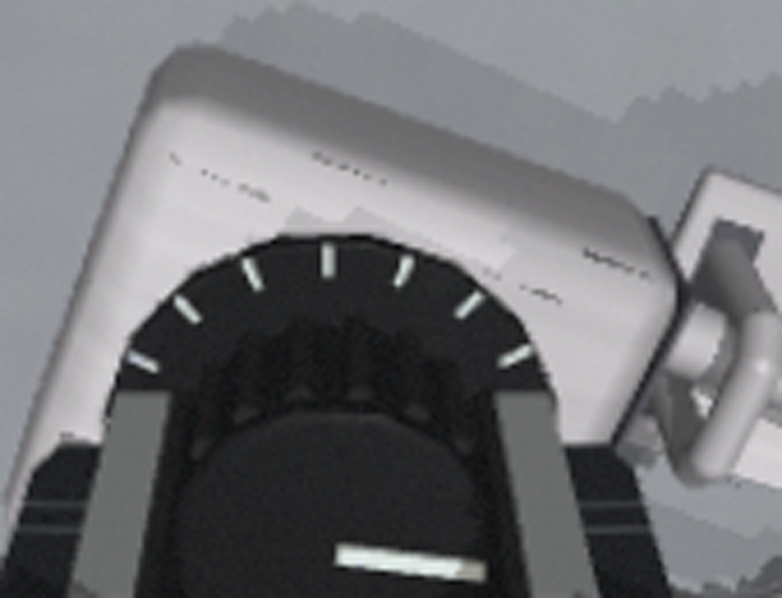

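```bash
python3 - <<'E'
from h import *
import pickle
w=pickle.load(open("w5.pkl","rb"))
P=lambda u,v,z: onplane(w,255+(u+.5)/4.6-.5,215+(v+.5)/4.6-.5,z,True)
az=lambda a,b: np.degrees(np.arctan2((b-a)[1],(b-a)[0])).round(1)
for z in (.122,.13,.136):
    print(z,"side",az(P(240,62,z),P(600,195,z)),"inner side",az(P(220,105,z),P(610,240,z)),"back",az(P(130,140,z),P(20,460,z))+90,"seam",az(P(680,300,z),P(615,440,z))+90)
T=[(142,362),(187,308),(253,273),(328,261),(403,271),(470,305),(515,357)]
X=np.array([P(u,v,.139)[:2] for u,v in T])
A=np.c_[2*X,np.ones(len(X))]; s=np.linalg.lstsq(A,(X**2).sum(1),rcond=None)[0]; c=s[:2]
print("centre",c,"r",np.sqrt(s[2]+c@c))
for x in X:
    d=x-c; print(np.degrees(np.arctan2(d[1],d[0])).round(1),np.hypot(*d).round(4))
l=P(485,571,.157)-P(338,553,.157);print("line",np.degrees(np.arctan2(l[1],l[0])))
E
```

```text
0.122 side 3.9 inner side 4.9 back 4.5 seam 5.799999999999997
0.13 side 3.9 inner side 4.9 back 4.5 seam 5.799999999999997
0.136 side 3.9 inner side 4.9 back 4.5 seam 5.799999999999997
centre [0.55378085 0.03002307] r 0.020095586026799492
176.4 0.0201
155.9 0.0202
135.6 0.0201
115.6 0.02
95.8 0.0201
75.5 0.0202
55.6 0.02
line 16.174953640222345
```

Knob line at about 16°, case yaw about 4.6°, so the dial should be about 11° (0.2 rad) short of the mark. I'll move in small steps and feel the torque.

>>> move_arm:
  steps:
    - [0, 0, 0, 2, 20]
    - [0, 0, 0, 4, 20]
    - [0, 0, 0, 4, 20]

```text
time: 5.3
tool_pos: [0.5547, 0.028, 0.1403]
tcp_rot: [-1.778, -2.589, 0.001]
wrist_force: [0.8, 0.8, -4.1]
width: 0.307
```

```bash
python3 - <<'E'
from h import *
s=bot.read_state(); print(s["time"],s["q"].round(3),s["wrist_force"].round(2),s["torque"].round(3),s["width"])
E
```

```text
5.3 [ 0.005  0.115  1.955  0.     1.072 -0.362] [ 0.76  0.84 -4.1 ] [ 0.04  -0.171  0.017] 0.307018302688375
```

>>> move_arm:
  steps:
    - [0, 0, 0, 2, 20]
    - [0, 0, 0, 4, 20]
    - [0, 0, 0, 4, 20]

```text
time: 5.6
tool_pos: [0.5542, 0.0277, 0.1403]
tcp_rot: [-1.866, -2.526, 0.002]
wrist_force: [-0.9, -0.8, -3.2]
width: 0.311
```

```bash
python3 - <<'E'
from h import *
s=bot.read_state(); print(s["time"],s["q"].round(3),s["wrist_force"].round(2),s["torque"].round(3),s["width"])
E
```

```text
5.6 [ 0.005  0.115  1.955 -0.     1.073 -0.293] [-0.93 -0.8  -3.2 ] [-0.054  0.019 -0.013] 0.31055003978838325
```

>>> move_arm:
  steps:
    - [0, 0, 0, 2, 20]
    - [0, 0, 0, 4, 20]
    - [0, 0, 0, 4, 20]

```text
time: 5.9
tool_pos: [0.5542, 0.0276, 0.1404]
tcp_rot: [-1.953, -2.459, 0.002]
wrist_force: [-0.2, 0.1, -5.2]
width: 0.31
```

```bash
python3 - <<'E'
from h import *
import pickle
s=bot.read_state(); print(s["time"],s["q"].round(3),s["wrist_force"].round(2),s["torque"].round(3),s["width"])
w=bot.read_camera("wrist"); pickle.dump(w,open("w6.pkl","wb"))
a=w["pixels"][215:345,255:425]; a=cv2.resize(cv2.convertScaleAbs(a,alpha=1.2,beta=0),None,fx=4.6,fy=4.6,interpolation=cv2.INTER_CUBIC); save({"pixels":a},"w6d.png")
E
```

```text
5.9 [ 0.005  0.115  1.955 -0.     1.073 -0.223] [-0.21  0.1  -5.19] [-0.089  0.054 -0.006] 0.30964255414431646
```

View pics/w6d.png

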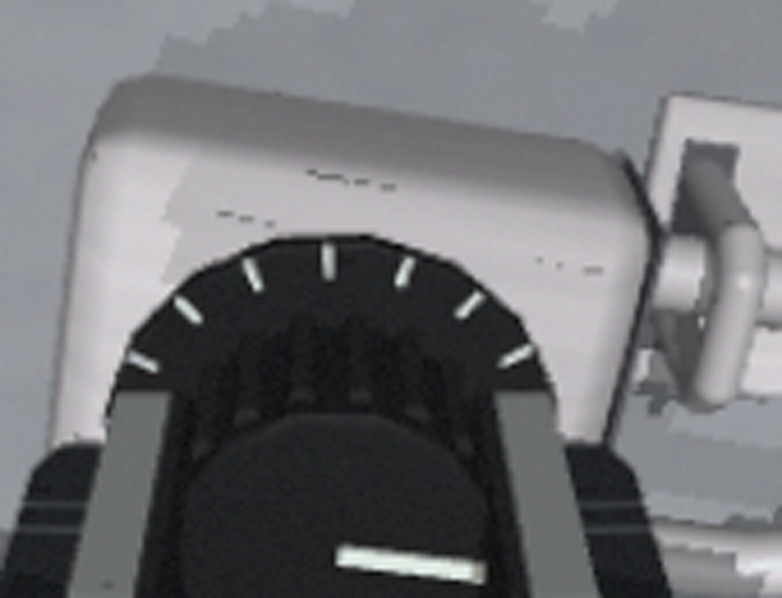

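```bash
python3 - <<'E'
from h import *
import pickle
w=pickle.load(open("w6.pkl","rb"))
P=lambda u,v,z: onplane(w,255+(u+.5)/4.6-.5,215+(v+.5)/4.6-.5,z,True)
az=lambda a,b: np.degrees(np.arctan2((b-a)[1],(b-a)[0])).round(1)
z=.13
print(z,"side",az(P(180,77,z),P(580,142,z)),"inner side",az(P(140,130,z),P(600,203,z)),"back",az(P(80,170,z),P(52,440,z))+90,"seam",az(P(655,250,z),P(608,440,z))+90)
l=P(485,573,.157)-P(338,553,.157);print("line",np.degrees(np.arctan2(l[1],l[0])))
E
```

```text
0.13 side 3.5 inner side 3.5 back 4.200000000000003 seam 4.200000000000003
line 3.329833170345544
```

The dial line is at 3.3–4.2° and the case yaw at 3.5–4.2°, so the dial is at 0 within about 1°. Now I'll pull along the lock's −x, gently at first.

>>> move_arm:
  steps:
    - [0.4, -2.5, 0, 0, 20]
    - [0.8, -5, 0, 0, 20]
    - [1.2, -7.5, 0, 0, 20]
    - [1.6, -10, 0, 0, 20]
    - [1.6, -10, 0, 0, 20]

```text
time: 6.45
tool_pos: [0.5442, 0.0271, 0.1412]
tcp_rot: [-1.955, -2.459, 0.0]
wrist_force: [-0.8, 0.4, -5.5]
width: 0.309
```

>>> move_arm:
  steps:
    - [0.4, -2.5, 0, 0, 20]
    - [0.8, -5, 0, 0, 20]
    - [0.8, -5, 0, 0, 20]

```text
time: 6.75
tool_pos: [0.5393, 0.0267, 0.1412]
tcp_rot: [-1.955, -2.459, 0.0]
wrist_force: [0.2, 0.4, -5.8]
width: 0.309
```

>>> move_arm:
  steps:
    - [0.4, -2.5, 0, 0, 20]
    - [0.8, -5, 0, 0, 20]
    - [0.8, -5, 0, 0, 20]

```text
time: 7.05
tool_pos: [0.5343, 0.0264, 0.1412]
tcp_rot: [-1.955, -2.459, 0.0]
wrist_force: [-0.4, 0.8, -4.5]
width: 0.309
```

```bash
python3 - <<'E'
from h import *
import pickle
s=bot.read_state(); print(s["time"],s["tool_pos"].round(4),s["wrist_force"].round(2),s["torque"].round(3),s["width"])
w=bot.read_camera("wrist"); pickle.dump(w,open("w7.pkl","wb"))
a=w["pixels"][215:395,255:485]; a=cv2.resize(cv2.convertScaleAbs(a,alpha=1.2,beta=0),None,fx=3.3,fy=3.3,interpolation=cv2.INTER_CUBIC); save({"pixels":a},"w7d.png")
E
```

```text
7.05 [0.5343 0.0264 0.1412] [-0.36  0.78 -4.51] [ 0.018  0.019 -0.048] 0.3086174747142641
```

View pics/w7d.png

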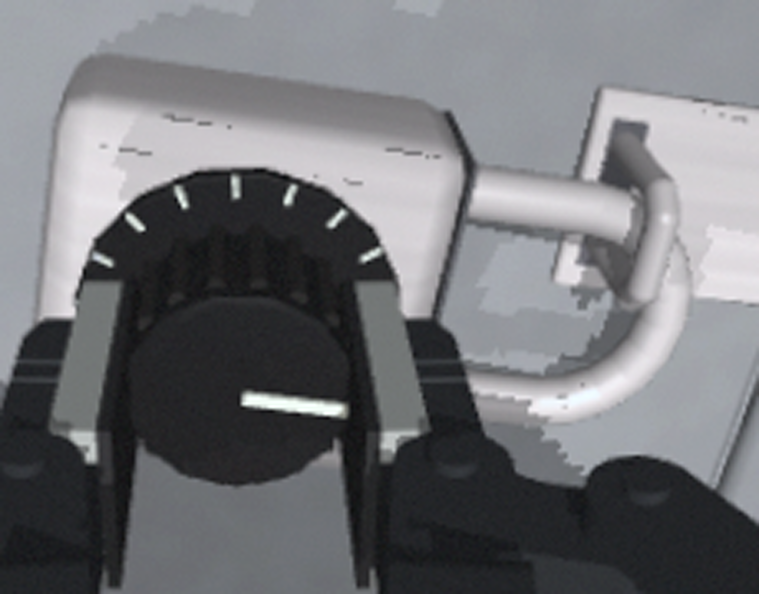

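>>> move_arm:
  steps:
    - [0.3, -2, 0, 0, 20]
    - [0.6, -4, 0, 0, 20]
    - [0.9, -6, 0, 0, 20]
    - [0.9, -6, 0, 0, 20]

```text
time: 7.5
tool_pos: [0.5289, 0.026, 0.1416]
tcp_rot: [1.955, 2.458, 0.001]
wrist_force: [3.0, 0.9, -5.7]
width: 0.313
```

>>> move_arm:
  steps:
    - [0.3, -2, 0, 0, 20]
    - [0.6, -4, 0, 0, 20]
    - [0.6, -4, 0, 0, 20]

```text
time: 7.8
tool_pos: [0.5245, 0.0256, 0.1415]
tcp_rot: [1.955, 2.459, 0.0]
wrist_force: [2.0, 0.3, -3.9]
width: 0.308
```

```bash
python3 - <<'E'
from h import *
import pickle
s=bot.read_state(); print(s["time"],s["tool_pos"].round(4),s["wrist_force"].round(2),s["torque"].round(3),s["width"])
w=bot.read_camera("wrist"); pickle.dump(w,open("w8.pkl","wb"))
a=w["pixels"][215:395,255:485]; a=cv2.resize(cv2.convertScaleAbs(a,alpha=1.2,beta=0),None,fx=3.3,fy=3.3,interpolation=cv2.INTER_CUBIC); save({"pixels":a},"w8d.png")
E
```

```text
7.8 [0.5245 0.0256 0.1415] [ 1.99  0.32 -3.93] [ 0.104 -0.46   0.078] 0.30814197613413685
```

View pics/w8d.png

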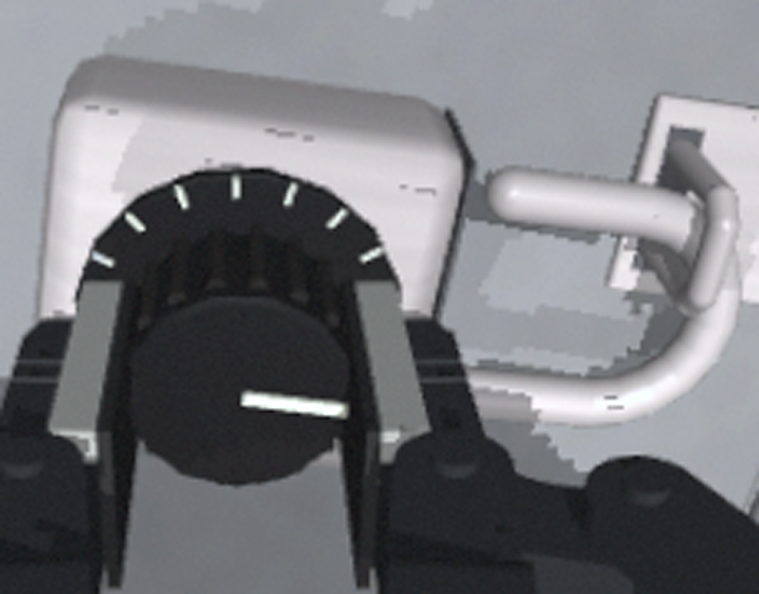

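The shackle is coming out: the free leg's tip at (500,195) is now clear of the case. I'll continue to the stop.

>>> move_arm:
  steps:
    - [0.3, -2, 0, 0, 20]
    - [0.6, -4, 0, 0, 20]
    - [0.6, -4, 0, 0, 20]

```text
time: 8.15
tool_pos: [0.5203, 0.0252, 0.1414]
tcp_rot: [-1.955, -2.459, 0.0]
wrist_force: [1.9, 0.8, -3.3]
width: 0.31
```

>>> move_arm:
  steps:
    - [0.3, -2, 0, 0, 20]
    - [0.3, -2, 0, 0, 20]

```text
time: 8.35
tool_pos: [0.5182, 0.0251, 0.1413]
tcp_rot: [-1.955, -2.459, 0.0]
wrist_force: [1.8, 0.8, -4.0]
width: 0.31
```

>>> move_arm:
  steps:
    - [0.3, -2, 0, 0, 20]
    - [0.3, -2, 0, 0, 20]

```text
time: 8.55
tool_pos: [0.5175, 0.0251, 0.1415]
tcp_rot: [1.954, 2.458, 0.003]
wrist_force: [6.8, 1.3, -6.5]
width: 0.305
```

>>> move_arm:
  steps:
    - [0.3, -2, 0, 0, 20]
    - [0.3, -2, 0, 0, 20]

```text
time: 8.75
tool_pos: [0.5171, 0.0251, 0.1419]
tcp_rot: [1.953, 2.456, 0.007]
wrist_force: [8.5, 1.2, -6.8]
width: 0.308
```

```bash
python3 - <<'E'
from h import *
import pickle
s=bot.read_state(); print(s["time"],s["tool_pos"].round(4),s["wrist_force"].round(2),s["torque"].round(3),s["width"])
w=bot.read_camera("wrist"); pickle.dump(w,open("w9.pkl","wb"))
a=w["pixels"][215:395,255:485]; a=cv2.resize(cv2.convertScaleAbs(a,alpha=1.2,beta=0),None,fx=3.3,fy=3.3,interpolation=cv2.INTER_CUBIC); save({"pixels":a},"w9d.png")
E
```

```text
8.75 [0.5171 0.0251 0.1419] [ 8.52  1.21 -6.81] [ 0.395 -1.55   0.003] 0.30805798848654004
```

View pics/w9d.png

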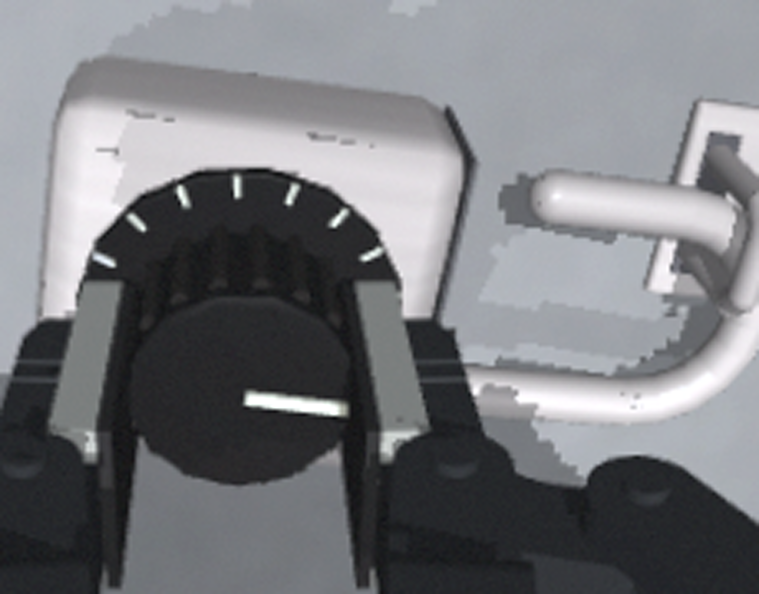

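The stop is reached: the force rose to 8.5 N and the tip is about 12 mm clear of the case. Now I'll locate the staple bar relative to the dial axis from several wrist positions.

```bash
python3 - <<'E'
from h import *
import pickle
def px(s,u,v): return 255+(u+.5)/s-.5,215+(v+.5)/s-.5
obs=[("w6",4.6,(732,310)),("w7",3.3,(657,245)),("w8",3.3,(713,250))]
A=0;b=0
for n,s,q in obs:
    w=pickle.load(open(n+".pkl","rb")); o,d=ray(w,*px(s,*q),True); d/=np.linalg.norm(d)
    Q=np.eye(3)-np.outer(d,d);A=A+Q;b=b+Q@o
    print(n,"cam",w["xyz"].round(4),"z=.134:",(o+d*(.134-o[2])/d[2]).round(4),"z=.1365",(o+d*(.1365-o[2])/d[2]).round(4))
p=np.linalg.solve(A,b);print(p.round(4))
w=pickle.load(open("w9.pkl","rb"))
print([onplane(w,*px(3.3,*q),.134,True).round(4) for q in [(757,200),(738,305)]])
for n,q in [("w9",(738,300)),("w8",(700,297)),("w7",(640,293))]:
    w=pickle.load(open(n+".pkl","rb")); print("-y top corner",onplane(w,*px(3.3,*q),.134,True).round(4))
to([.55,.03,.14])
E
```

```text
w6 cam [0.5362 0.109  0.2821] z=.134: [0.5895 0.0505 0.134 ] z=.1365 [0.5886 0.0515 0.1365]
w7 cam [0.5162 0.1077 0.2829] z=.134: [0.59   0.0495 0.134 ] z=.1365 [0.5888 0.0505 0.1365]
w8 cam [0.5063 0.1069 0.2832] z=.134: [0.5893 0.0495 0.134 ] z=.1365 [0.5879 0.0505 0.1365]
[0.59   0.0495 0.133 ]
[array([0.5862, 0.0576, 0.134 ]), array([0.59 , 0.041, 0.134])]
-y top corner [0.5897 0.0418 0.134 ]
-y top corner [0.5902 0.042  0.134 ]
-y top corner [0.5903 0.0418 0.134 ]
t 8.8 pos [0.5171 0.0251 0.142 ] yaw y-axis deg 13.02 tool z [ 0.006  0.001 -1.   ]
shift mm [-2.7 33.2  2.2]
```

The bar is 74 mm ahead of the dial axis, at height 0.133 as expected. I need about 40 mm in +x, plus about 3 mm of command lag. First 35 mm, then look.

>>> move_arm:
  steps:
    - [-0.5, 3, 0, 0, 20]
    - [-1.3, 8, 0, 0, 20]
    - [-2.1, 13, 0, 0, 20]
    - [-2.9, 18, 0, 0, 20]
    - [-3.8, 24, 0, 0, 20]
    - [-4.8, 30, 0, 0, 20]
    - [-5.6, 35, 0, 0, 20]
    - [-5.6, 35, 0, 0, 20]

```text
time: 9.6
tool_pos: [0.5508, 0.0272, 0.1414]
tcp_rot: [1.955, 2.459, 0.0]
wrist_force: [0.0, 0.1, -5.1]
width: 0.31
```

```bash
python3 - <<'E'
from h import *
import pickle
s=bot.read_state(); print(s["time"],s["tool_pos"].round(4),s["wrist_force"].round(2),s["torque"].round(3),s["width"])
w=bot.read_camera("wrist"); pickle.dump(w,open("w10.pkl","wb"))
a=w["pixels"][215:395,255:485]; a=cv2.resize(cv2.convertScaleAbs(a,alpha=1.2,beta=0),None,fx=3.3,fy=3.3,interpolation=cv2.INTER_CUBIC); save({"pixels":a},"w10d.png")
k=np.array([s["tool_pos"][0],s["tool_pos"][1]]);S=np.array([.5895,.0498])
for y in (.06,.068,.078): print(y,(S-k)@[np.cos(y),np.sin(y)],(S-k)@[-np.sin(y),np.cos(y)])
E
```

```text
9.6 [0.5508 0.0272 0.1414] [ 0.04  0.1  -5.12] [-0.006  0.047 -0.025] 0.30961588687577124
0.06 0.040018418860159694 0.020196546747812745
0.068 0.040178708928135326 0.019875756525776556
0.078 0.04037545426207823 0.01947298235336846
```

View pics/w10d.png

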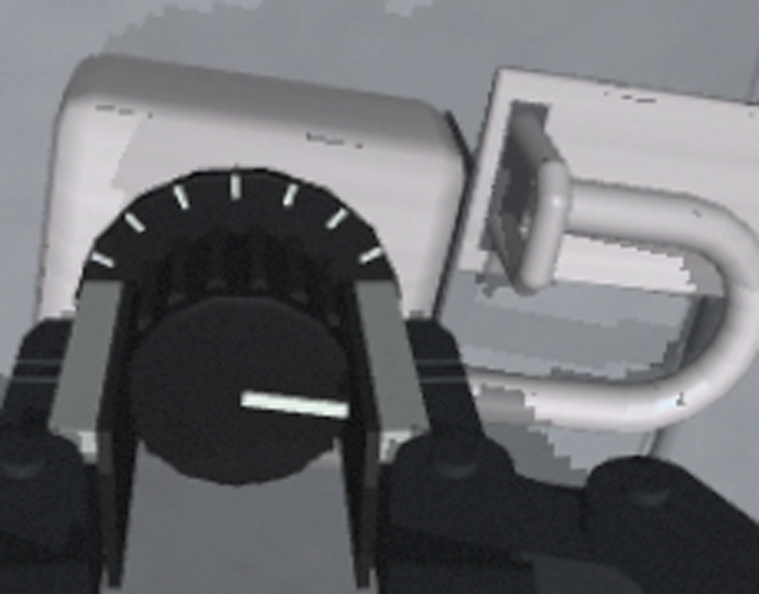

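```bash
python3 - <<'E'
from h import *
import pickle
w=pickle.load(open("w9.pkl","rb")); 
px=lambda u,v:(255+(u+.5)/3.3-.5,215+(v+.5)/3.3-.5)
k=np.array([.5171,.0251]); e=np.array([np.cos(.068),np.sin(.068)]); n=np.array([-e[1],e[0]])
for nm,q,z in [("tip",(534,193),.124),("seam edge",(472,165),.124),("seam low",(440,320),.124)]:
    p=onplane(w,*px(*q),z,True)[:2]-k; print(nm,(p@e).round(4),(p@n).round(4))
E
```

```text
tip 0.041 0.0202
seam edge 0.0308 0.0232
seam low 0.0319 -0.0022
```

>>> move_arm:
  steps:
    - [-0.5, 3, 0, 0, 20]
    - [-1, 6.2, 0, 0, 20]
    - [-1, 6.2, 0, 0, 20]
    - [-1, 6.2, 0, 0, 20]

```text
time: 10.05
tool_pos: [0.5561, 0.0276, 0.1413]
tcp_rot: [-1.955, -2.459, 0.0]
wrist_force: [-0.2, -0.2, -4.1]
width: 0.314
```

```bash
python3 - <<'E'
from h import *
import pickle
s=bot.read_state(); print(s["time"],s["tool_pos"].round(4),s["wrist_force"].round(2),s["torque"].round(3),s["width"])
w=bot.read_camera("wrist"); pickle.dump(w,open("w11.pkl","wb"))
a=w["pixels"][215:395,255:485]; a=cv2.resize(cv2.convertScaleAbs(a,alpha=1.2,beta=0),None,fx=3.3,fy=3.3,interpolation=cv2.INTER_CUBIC); save({"pixels":a},"w11d.png")
k=s["tool_pos"][:2];S=np.array([.5895,.0498])
for y in (.068,): print(y,(S-k)@[np.cos(y),np.sin(y)],(S-k)@[-np.sin(y),np.cos(y)])
E
```

```text
10.05 [0.5561 0.0276 0.1413] [-0.16 -0.18 -4.11] [0.028 0.04  0.036] 0.31389250966754
0.068 0.03479343806252305 0.01984237042126402
```

View pics/w11d.png

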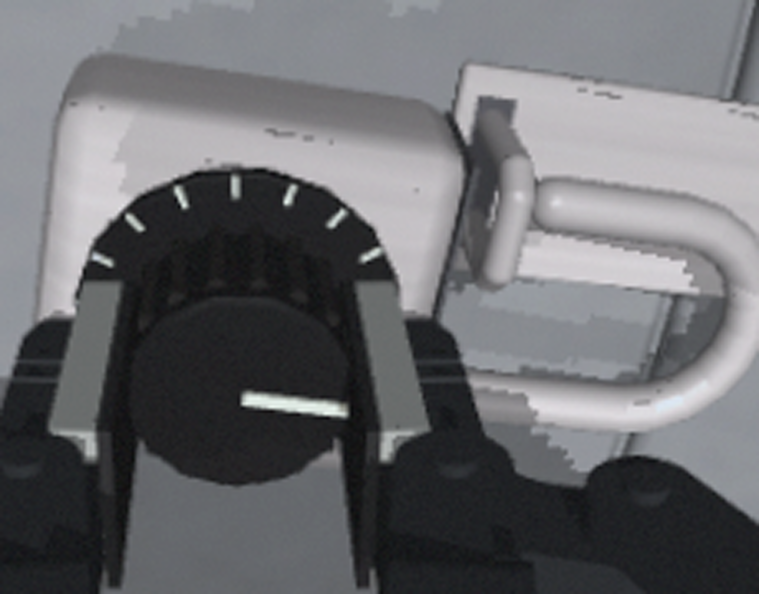

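The bar is 34.8 mm ahead of the axis, between the case face and the free tip. I'll lift slowly at first.

>>> move_arm:
  steps:
    - [0, 0, -3, 0, 20]
    - [0, 0, -7, 0, 20]
    - [0, 0, -12, 0, 20]

```text
time: 10.4
tool_pos: [0.556, 0.0276, 0.1536]
tcp_rot: [-1.955, -2.459, 0.0]
wrist_force: [0.0, -0.1, -4.6]
width: 0.311
```

>>> move_arm:
  steps:
    - [0, 0, -5, 0, 20]
    - [0, 0, -10, 0, 20]
    - [0, 0, -18, 0, 20]

```text
time: 10.7
tool_pos: [0.5558, 0.0276, 0.1715]
tcp_rot: [-1.955, -2.459, 0.001]
wrist_force: [0.1, 0.1, -4.6]
width: 0.307
```

>>> move_arm:
  steps:
    - [0, 0, -10, 0, 20]
    - [0, 0, -25, 0, 20]
    - [0, 0, -40, 0, 20]
    - [0, 0, -60, 0, 20]
    - [0, 0, -80, 0, 20]
    - [0, 0, -95, 0, 20]
    - [0, 0, -105, 0, 20]
    - [0, 0, -110, 0, 20]
    - [0, 0, -110, 0, 20]
    - [0, 0, -110, 0, 20]
    - [0, 0, -110, 0, 20]

```text
time: 11.8
tool_pos: [0.5554, 0.0276, 0.2799]
tcp_rot: [-1.954, -2.458, 0.002]
wrist_force: [-0.3, -0.4, -4.6]
width: 0.31
```

```bash
python3 - <<'E'
from h import *
import pickle
s=bot.read_state(); print(s["time"],s["tool_pos"].round(4),s["joint_vel"].round(3),s["wrist_force"].round(2),s["torque"].round(3),s["width"])
w=bot.read_camera("wrist"); save(w,"w12.png"); pickle.dump(w,open("w12.pkl","wb"))
c=bot.read_camera("scene"); save(c,"s12.png"); pickle.dump(c,open("s12.pkl","wb"))
E
```

```text
11.8 [0.5554 0.0276 0.2799] [-0.003 -0.001 -0.    -0.    -0.001  0.001] [-0.33 -0.41 -4.58] [0.02  0.013 0.023] 0.30950861381984246
```

View pics/w12.png

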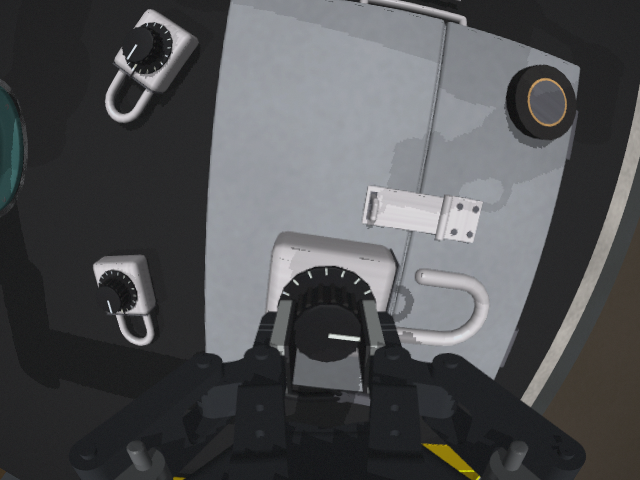

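View pics/s12.png

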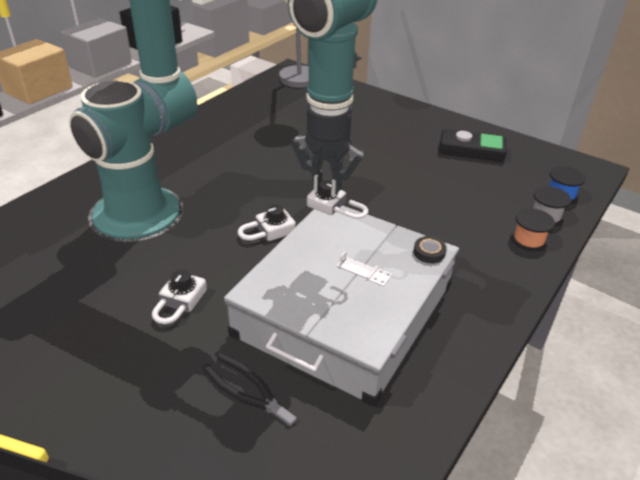

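The lock is free, level and hanging with its shackle open. The tape at scene (430,249) and the pliers are unmoved. I'll check the height from two views, then hand in.

```bash
python3 - <<'E'
from h import *
import pickle
w=pickle.load(open("w12.pkl","rb")); s=pickle.load(open("s12.pkl","rb")); w9=pickle.load(open("w11.pkl","rb"))
a=cv2.resize(s["pixels"][160:230,280:390],None,fx=7,fy=7,interpolation=cv2.INTER_CUBIC); save({"pixels":a},"s12c.png")
st=bot.read_state(); print(st["tool_pos"],st["wrist_force"].round(1),st["time"])
z=st["tool_pos"][2]-.1413+.124
print("expected case centre px in scene",proj(s,[.5554,.0276,z]),"z",z)
s0=pickle.load(open("scene0.pkl","rb"))
d=cv2.absdiff(s0["pixels"],s["pixels"]).max(2)
for n,(x,y) in dict(tape=(430,249),pliers=(255,390)).items(): print(n,"diff",d[y-15:y+15,x-15:x+15].mean())
E
```

```text
[0.55559124 0.02763609 0.28014082] [ 0.2 -0.3 -5.8] 11.9
expected case centre px in scene (np.float64(325.8220535442624), np.float64(199.51382638845925)) z 0.26284082359815497
tape diff 7.481111111111111
pliers diff 13.86111111111111
```

View pics/s12c.png

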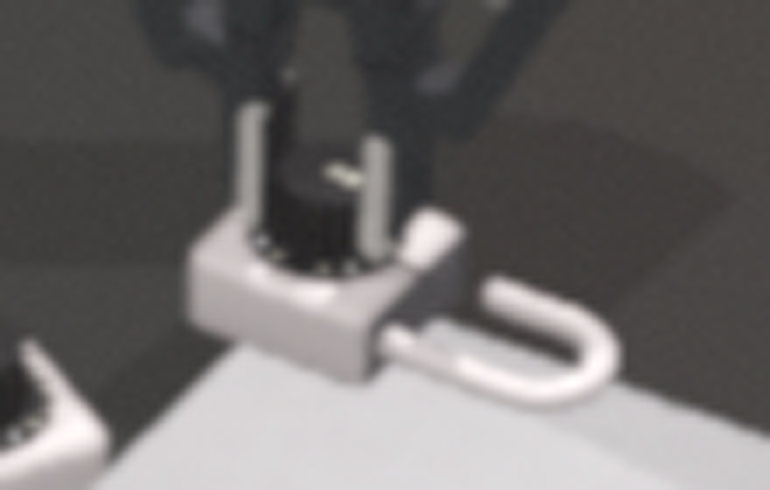

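The crop shows the open shackle, with the white line pointing at the shackle side. The case centre is at crop (315,285), full picture (325,200), and the predicted position was (326,199.5), so the height of 0.263 m holds. I'm handing in.

```bash
python3 - <<'E'
from h import *
print(bot.finish_job()); s=bot.read_state(); print(s["time"],s["tool_pos"],s["wrist_force"].round(1),s["width"])
E
```

```text
the job is handed in; nothing more can be done
None
the job is handed in; nothing more can be done
```

I opened the padlock, unhooked it from the staple and handed in at about 12 s, with the lock still held up by its knob. I gripped the knob, turned the dial 72° clockwise to the mark and drew the lock in -x until the shackle hit its stop. I then pushed back until the staple's bar was about 35 mm ahead of the dial's axis and lifted straight up.

**Last checks:**
- **Height:** the lock's centre stood at about 0.263 m (10 cm clearance needs 0.21 m), and the scene camera agreed with the predicted position to about a pixel.
- **Lock:** it looked level with the dial up, the white line at the mark within about 1°, and the shackle open.
- **Pull:** about 14.5 mm of travel after the bow caught, ending in a force jump to 8.5 N at the stop.
- **Hold:** the wrist carried the lock's weight (about 4.6 N down), the fingers were steady and the arm was still.
- **Tape and pliers:** by eye they had not moved in the last scene picture. The pixel comparison was affected by moving shadows, so it proves little.
- **Screwdriver:** I took no final picture of it. The arm never went down near it.

**What did not go as expected:**
- **Dial angle:** it first measured about 72 to 76° from the mark, which fits neither the 60° nor the 80° start. I turned by the camera instead, and the shackle came out.
- **Clicks:** they could not be felt, because the torque readings were lost in noise.
- **Down-force:** I repeated a downward offset by mistake while turning, so the fingertips pressed down with about 50 N until I backed off. The 40 N limit is for the arm and gripper body, and the wrist stayed under its 120 N limit. I could not check how the judge counts the fingertips.

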